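# Pack a specimen jar in ice

## Task

Take the specimen jar off the turntable and stand it upright on the floor of the round cooling bowl, without upsetting the two slim bottles that stay on the turntable. Then use the scoop to take ice from the pan and tip at least three cubes into the bowl beside the jar, spilling none on the bench and not touching the ice with the gripper. Finish with the jar still upright on the bowl's floor, all other ice in the pan and the empty scoop laid back flat on the bench.

Things in the scene. Friction and masses are not known exactly. Their poses are not given: they have to be found in the camera images.
- jar: the specimen jar: squat, wide off-white cylinder, 85 mm tall, 52 mm diameter, with a ribbed white screw cap 54 mm in diameter on its top 20 mm; 0.12 kg; loose. Origin: centre of its underside, z along its axis
- bottle1: slim off-white bottle with shoulder and narrow neck, 98 mm tall, 40 mm diameter, neck and cap about 20 mm; stands loose on the turntable and stays there. Origin: centre of its underside
- bottle2: a second bottle like bottle1, stays on the turntable too
- turntable: fixed black foot of the bench turntable; origin on the bench, on the spin axis. Its grey platter, 220 mm in diameter, turns freely; its top, on which jar and bottles stand, is 28 mm above the bench, with a low lip at the edge. Jar and bottles stand about 64 mm from the axis, a third of a turn apart; which stands where varies
- tub: fixed round white cooling bowl, empty at the start: 192 mm outside diameter, rim 60 mm above the bench, wall 6 mm, inside floor 6 mm above the bench, inside radius 84 mm at the floor to 90 mm at the rim. Origin: centre of its underside
- pan: fixed dark grey plastic ice pan. Inside floor 200 mm (its x) by 118 mm (its y), 6 mm above the bench; rim 66 mm above the bench. Long sides upright; ends lean outwards 0.14 rad, so the mouth is 217 mm long. Origin: centre of its underside; x points roughly away from the robot. The slippery ice starts in the far (+x) half, two ranks of three on the floor
- scoop: loose flat-bottomed aluminium scoop, 0.16 kg. Origin: centre of the underside of its bowl; x towards the open lip, z up. Bowl 110 mm long, 100 mm wide, 2 mm thick; back wall 48 mm high, side walls falling from 48 mm at the back to 20 mm near the lip, which is bevelled thin and 88 mm wide
- scoop_grip (a point): point on the scoop's handle, 112 mm behind and 90 mm above the scoop's origin, to be pinched from above. The straight handle, 20 mm wide with flat sides, 16 mm thick, 120 mm long, rises backwards at 40 degrees from the top of the back wall; its top end is 120 mm up
- scoop_lip (a point): middle of the scoop's lip on its underside, 55 mm ahead of the scoop's origin
- ice0: frosted ice cube, 30 mm with edges rounded 7 mm, 23 g. Origin: its centre
- ice1: an ice cube like ice0
- ice2: an ice cube like ice0
- ice3: an ice cube like ice0
- ice4: an ice cube like ice0
- ice5: an ice cube like ice0
Mind the look-alikes: they are no part of the job. What is shaped like the jar but yellow is not meant.

How it is judged (in metres and radians):
On the way, in this order (a step that is already met when the one before it is completed fails the run):
1. the jar stands upright on the floor of the cooling bowl, let go (horizontal distance between jar and tub below 0.065 m and z of jar in the frame of tub below 0.012 m and angle between jar's own z axis and vertical below 0.12 rad and contact force between the fingers and jar below 0.1 N and linear speed of jar below 0.03 m/s), for 0.2 s.
2. ice is carried in the scoop, lifted above the pan (((x of ice0 in the frame of scoop between -0.065 and 0.065 m and y of ice0 in the frame of scoop between -0.05 and 0.05 m and z of ice0 in the frame of scoop between 0 and 0.08 m and height (world z) of ice0 above 0.085 m) or (x of ice1 in the frame of scoop between -0.065 and 0.065 m and y of ice1 in the frame of scoop between -0.05 and 0.05 m and z of ice1 in the frame of scoop between 0 and 0.08 m and height (world z) of ice1 above 0.085 m) or (x of ice2 in the frame of scoop between -0.065 and 0.065 m and y of ice2 in the frame of scoop between -0.05 and 0.05 m and z of ice2 in the frame of scoop between 0 and 0.08 m and height (world z) of ice2 above 0.085 m) or (x of ice3 in the frame of scoop between -0.065 and 0.065 m and y of ice3 in the frame of scoop between -0.05 and 0.05 m and z of ice3 in the frame of scoop between 0 and 0.08 m and height (world z) of ice3 above 0.085 m) or (x of ice4 in the frame of scoop between -0.065 and 0.065 m and y of ice4 in the frame of scoop between -0.05 and 0.05 m and z of ice4 in the frame of scoop between 0 and 0.08 m and height (world z) of ice4 above 0.085 m) or (x of ice5 in the frame of scoop between -0.065 and 0.065 m and y of ice5 in the frame of scoop between -0.05 and 0.05 m and z of ice5 in the frame of scoop between 0 and 0.08 m and height (world z) of ice5 above 0.085 m))), for 0.2 s.
At the end, for the whole second after the job is handed in: three or more cubes in the bowl (cube centre within 90 mm of its axis and below 90 mm), every other cube in the pan; jar upright (0.12 rad) on the bowl's floor, within 65 mm of its axis; both bottles upright on the turntable; scoop flat and still on the bench (((horizontal distance between each of ice0, ice1, ice2 and tub below 0.09 m and z of each of ice0, ice1, ice2 in the frame of tub below 0.09 m) or (horizontal distance between each of ice0, ice1, ice3 and tub below 0.09 m and z of each of ice0, ice1, ice3 in the frame of tub below 0.09 m) or (horizontal distance between each of ice0, ice1, ice4 and tub below 0.09 m and z of each of ice0, ice1, ice4 in the frame of tub below 0.09 m) or (horizontal distance between each of ice0, ice1, ice5 and tub below 0.09 m and z of each of ice0, ice1, ice5 in the frame of tub below 0.09 m) or (horizontal distance between each of ice0, ice2, ice3 and tub below 0.09 m and z of each of ice0, ice2, ice3 in the frame of tub below 0.09 m) or (horizontal distance between each of ice0, ice2, ice4 and tub below 0.09 m and z of each of ice0, ice2, ice4 in the frame of tub below 0.09 m) or (horizontal distance between each of ice0, ice2, ice5 and tub below 0.09 m and z of each of ice0, ice2, ice5 in the frame of tub below 0.09 m) or (horizontal distance between each of ice0, ice3, ice4 and tub below 0.09 m and z of each of ice0, ice3, ice4 in the frame of tub below 0.09 m) or (horizontal distance between each of ice0, ice3, ice5 and tub below 0.09 m and z of each of ice0, ice3, ice5 in the frame of tub below 0.09 m) or (horizontal distance between each of ice0, ice4, ice5 and tub below 0.09 m and z of each of ice0, ice4, ice5 in the frame of tub below 0.09 m) or (horizontal distance between each of ice1, ice2, ice3 and tub below 0.09 m and z of each of ice1, ice2, ice3 in the frame of tub below 0.09 m) or (horizontal distance between each of ice1, ice2, ice4 and tub below 0.09 m and z of each of ice1, ice2, ice4 in the frame of tub below 0.09 m) or (horizontal distance between each of ice1, ice2, ice5 and tub below 0.09 m and z of each of ice1, ice2, ice5 in the frame of tub below 0.09 m) or (horizontal distance between each of ice1, ice3, ice4 and tub below 0.09 m and z of each of ice1, ice3, ice4 in the frame of tub below 0.09 m) or (horizontal distance between each of ice1, ice3, ice5 and tub below 0.09 m and z of each of ice1, ice3, ice5 in the frame of tub below 0.09 m) or (horizontal distance between each of ice1, ice4, ice5 and tub below 0.09 m and z of each of ice1, ice4, ice5 in the frame of tub below 0.09 m) or (horizontal distance between each of ice2, ice3, ice4 and tub below 0.09 m and z of each of ice2, ice3, ice4 in the frame of tub below 0.09 m) or (horizontal distance between each of ice2, ice3, ice5 and tub below 0.09 m and z of each of ice2, ice3, ice5 in the frame of tub below 0.09 m) or (horizontal distance between each of ice2, ice4, ice5 and tub below 0.09 m and z of each of ice2, ice4, ice5 in the frame of tub below 0.09 m) or (horizontal distance between each of ice3, ice4, ice5 and tub below 0.09 m and z of each of ice3, ice4, ice5 in the frame of tub below 0.09 m)) and ((horizontal distance between ice0 and tub below 0.09 m and z of ice0 in the frame of tub below 0.09 m) or (x of ice0 in the frame of pan between -0.11 and 0.11 m and y of ice0 in the frame of pan between -0.062 and 0.062 m and z of ice0 in the frame of pan below 0.085 m)) and ((horizontal distance between ice1 and tub below 0.09 m and z of ice1 in the frame of tub below 0.09 m) or (x of ice1 in the frame of pan between -0.11 and 0.11 m and y of ice1 in the frame of pan between -0.062 and 0.062 m and z of ice1 in the frame of pan below 0.085 m)) and ((horizontal distance between ice2 and tub below 0.09 m and z of ice2 in the frame of tub below 0.09 m) or (x of ice2 in the frame of pan between -0.11 and 0.11 m and y of ice2 in the frame of pan between -0.062 and 0.062 m and z of ice2 in the frame of pan below 0.085 m)) and ((horizontal distance between ice3 and tub below 0.09 m and z of ice3 in the frame of tub below 0.09 m) or (x of ice3 in the frame of pan between -0.11 and 0.11 m and y of ice3 in the frame of pan between -0.062 and 0.062 m and z of ice3 in the frame of pan below 0.085 m)) and ((horizontal distance between ice4 and tub below 0.09 m and z of ice4 in the frame of tub below 0.09 m) or (x of ice4 in the frame of pan between -0.11 and 0.11 m and y of ice4 in the frame of pan between -0.062 and 0.062 m and z of ice4 in the frame of pan below 0.085 m)) and ((horizontal distance between ice5 and tub below 0.09 m and z of ice5 in the frame of tub below 0.09 m) or (x of ice5 in the frame of pan between -0.11 and 0.11 m and y of ice5 in the frame of pan between -0.062 and 0.062 m and z of ice5 in the frame of pan below 0.085 m)) and horizontal distance between jar and tub below 0.065 m and z of jar in the frame of tub below 0.012 m and angle between each of jar, bottle1, bottle2's own z axis and vertical below 0.12 rad and horizontal distance between each of bottle1, bottle2 and turntable below 0.105 m and height (world z) of each of bottle1, bottle2 above 0.02 m and height (world z) of scoop below 0.003 m and angle between scoop's own z axis and vertical below 0.05 rad and linear speed of each of scoop, jar below 0.02 m/s); the robot touches nothing.
It fails at once if a bottle on the turntable is knocked over (angle between any of bottle1, bottle2's own z axis and vertical above 0.4 rad).
It fails at once if the gripper touches the ice (contact force between the fingers and ice0 above 0.5 N or contact force between the fingers and ice1 above 0.5 N or contact force between the fingers and ice2 above 0.5 N or contact force between the fingers and ice3 above 0.5 N or contact force between the fingers and ice4 above 0.5 N or contact force between the fingers and ice5 above 0.5 N).
It also fails if it takes over 72 s, if anything falls off the work surface, if the arm or the gripper's body presses on something with over 40 N, if the wrist force passes 120 N, or if a joint passes its speed limit or range.

## Robot

A 6-joint arm with a two-finger parallel gripper is mounted at the origin on the work surface. World frame = base frame: x ahead of the robot, y to its left, z up, the work surface at z = 0. Lengths are in mm, angles in rad, forces in N, time in s.
With the tool pointing down it reaches from about 400 to 825 mm from the base axis. Payload 7 kg.
Tool frame: the origin (TCP) lies midway between the tips of the shut fingers; the grasp point (between the pads) lies 19 mm behind it; z points along the fingers, y is the line along which they close (so a half turn about z gives the same grasp; the last joint's range is limited). The gripper opens to 88 mm and grips with 3 to 60 N. Pads are 19 mm wide; open, the fingers measure 130 mm over their backs; the gripper's body (78 mm by 193 mm) begins 47 mm behind the grasp point.
Start: joints at [-0.864, 0.359, 0.012, 0, -1.224, -0.288], TCP at [274.47, -616.653, 226.561] pointing down, gripper open.
Joint ranges: [-3.07, 3.07], [-1.43, 2.12], [-1.02, 1.25], [-3.03, 1.67], [-3.05, -0], [-3.03, 3.03]. Speed limits (rad/s): [2.39, 2.39, 3.01, 3.14, 3.14, 3.14].

## Interface

Orientations are given as a rotation vector (axis times angle).
In Python, from rig import sensors, read_camera, bot gives the robot as it stands.
- The arm moves only by the tool play_rows, never from a script. Its argument "deltas" is a list that holds one entry, the list of rows, each a list of 7 numbers: the shift along the world's x, y, z in m, then the turn, a rotation vector about the world's x, y, z in degrees, then the finger opening in m, from 0 to 0.0876. A call has 1 to 8 rows; each row is the pose to reach, as a shift and turn from the pose commanded when the call began; what a row does not reach only later rows make up. A row lasts 1/12 s, in which the tool goes at most 41.7 mm and 7.16 degrees, less where a joint would pass 70% of its speed; a pose out of reach is approached as far as the arm can. A call with a gripper value outside its range is refused whole. The fingers move at their own pace and stop on an object; "force" is the grip in N (left out, the last holds). Time passes only in rows, so rows that repeat a pose let the fingers close. It gives the time, the measured TCP pose, the force, the opening and the grip force at its end, in the units of the state.
- sensors.get_obs(): the state, without advancing time (a new reading comes with each control period).
- read_camera(name): name is "scene" or "top"; returns a dict with "img" (400x640x3 uint8, blue, green, red), "fx", "fy", "cx", "cy" (pixels), "xyz" and "attitude" of the camera in the world. Camera axes: x right, y down, z forward; pixel columns grow to the right and rows downward; lengths in mm; the calibration is good to about 2 mm. A picture is of the moment at which its call begins. There is no depth.
- bot.job_done(): hands the job in; it is judged then, once.
The state is a dict: "t": time; "q": joint angles; "joint_velocities": joint speeds; "tau": joint torques, N m; "eef_pos": TCP position; "tool_rot": TCP orientation; "force": force on the tool from outside, world axes, zero at the start; "wrist_torque": the same for the moment, N m; "finger_gap": finger opening in mm; "grasp_force": force on a finger pad.
Only numpy, scipy, OpenCV 4.12 (cv2) and the standard library are available. Lean on these libraries where they do the work, as an engineer would, in place of code of your own. Each camera call takes 0.05 s, during which the arm holds its last target. There are 200 camera calls.

## Working session

There is one attempt and no reset: what is moved stays moved. The work goes in short steps, Python scripts to look and compute and a tool call to move; the robot and the scene stay as the last step left them, time stands still between calls to the robot, and variables do not carry over. Pictures are saved under pics/ and viewed, at most 10 in all, crops included, and the job is handed in when it is done.

Besides the shell and the picture viewer there is one more tool, called after "Request:" as name(argument=value, ...) on one line, values as JSON. play_rows: Moves the arm, as the interface text tells. Its arguments: {"type":"object","properties":{"deltas":{"type":"array","items":{"type":"array","items":{"type":"array","items":{"type":"number"}}}},"force":{"type":"number"}},"required":["deltas"]}

```bash
mkdir -p pics; ls; python3 - <<'E'
from rig import sensors, read_camera, bot
import cv2,json
for n in("scene","top"):
    c=read_camera(n); cv2.imwrite(f"pics/{n}0.png",c["img"]); print(n,{k:(v.tolist() if hasattr(v,'tolist') else v) for k,v in c.items() if k!="img"})
print(sensors.get_obs())
E
```

```text
pics
scene {'fx': 508.37214445516645, 'fy': 508.37214445516645, 'cx': 325.0926120445153, 'cy': 200.62122005136453, 'xyz': [1312.2388270247254, -97.67483373572443, 1274.9442805531482], 'attitude': [-1.9867091224161728, -1.7485309877822752, 0.5576815328648297]}
top {'fx': 477.0516747492619, 'fy': 477.0516747492619, 'cx': 309.57208244708045, 'cy': 201.62360076888308, 'xyz': [322.26538917413416, -24.559092780494325, 1227.411235756383], 'attitude': [-2.164209666799904, 2.1112428613149476, -0.16837851234527804]}
{'t': 0.1, 'q': array([-8.63890116e-01,  3.59294005e-01,  1.11657938e-02, -3.18839279e-04,
       -1.22408614e+00, -2.88090635e-01]), 'joint_velocities': array([ 0.00112788, -0.00188348,  0.00475203,  0.00161482,  0.00063463,
       -0.00182535]), 'tau': array([-1.53710178e-03, -5.84163988e+01,  2.93750471e+01,  7.01545134e+00,
        1.01337489e-02, -4.21805601e-05]), 'eef_pos': array([ 274.30925202, -616.28033871,  225.73492665]), 'tool_rot': array([ 6.52823517e-01, -3.07259249e+00, -2.18185644e-03]), 'force': array([ 0.20717558,  0.54820059, -0.52340269]), 'wrist_torque': array([-0.02672552,  0.01146155, -0.00297147]), 'grasp_force': 0.0, 'finger_gap': 87.66420396462506}
```

View pics/scene0.png

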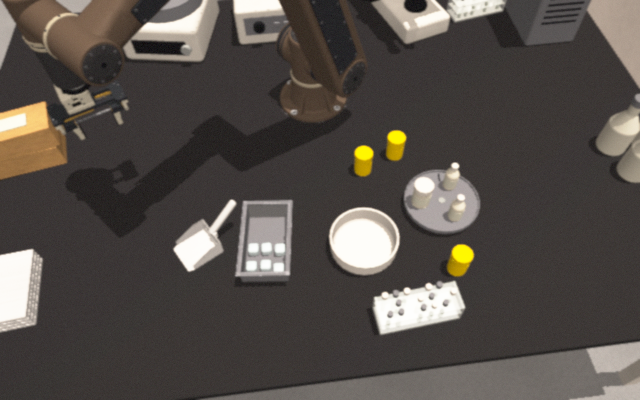

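View pics/top0.png

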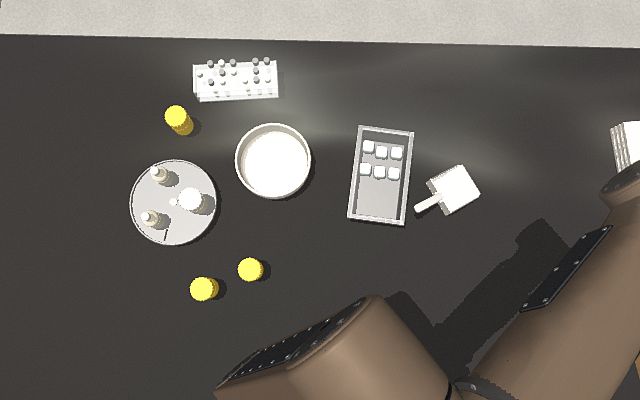

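The jar candidates are the white cylinder on the turntable at top (190,200), scene (423,193), and yellow ones at top (178,120), (250,270), (204,289). The off-white squat one on the turntable fits, because the yellow ones are excluded by colour. I'll confirm that in an enlarged crop.

```bash
cat > h.py <<'E'
import numpy as np, cv2
from scipy.spatial.transform import Rotation as R
from rig import sensors, read_camera, bot
def p2w(c,u,v,z):
    d=R.from_rotvec(c["attitude"]).apply([(u-c["cx"])/c["fx"],(v-c["cy"])/c["fy"],1]); o=np.array(c["xyz"])
    return (o+d*(z-o[2])/d[2])[:2]
def w2p(c,P):
    q=R.from_rotvec(c["attitude"]).inv().apply(np.array(P)-np.array(c["xyz"])); return np.array([c["fx"]*q[0]/q[2]+c["cx"],c["fy"]*q[1]/q[2]+c["cy"]])
def crop(c,x0,y0,x1,y1,s): return cv2.resize(c["img"][y0:y1,x0:x1],None,fx=s,fy=s,interpolation=cv2.INTER_CUBIC)
E
python3 - <<'E'
from h import *
c=read_camera("top")
a=crop(c,120,110,320,250,4); cv2.imwrite("pics/t1.png",a)
b=crop(c,335,115,495,235,5); cv2.imwrite("pics/t2.png",b)
E
```

```text
(no output)
```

View pics/t1.png

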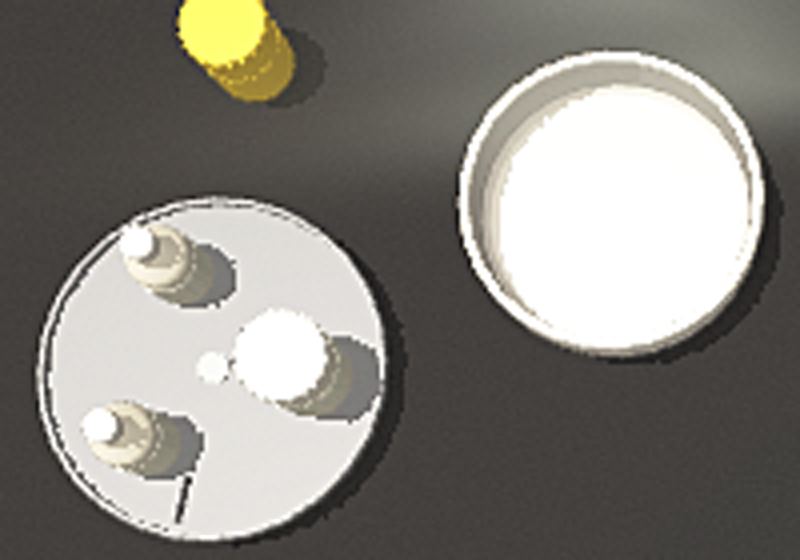

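View pics/t2.png

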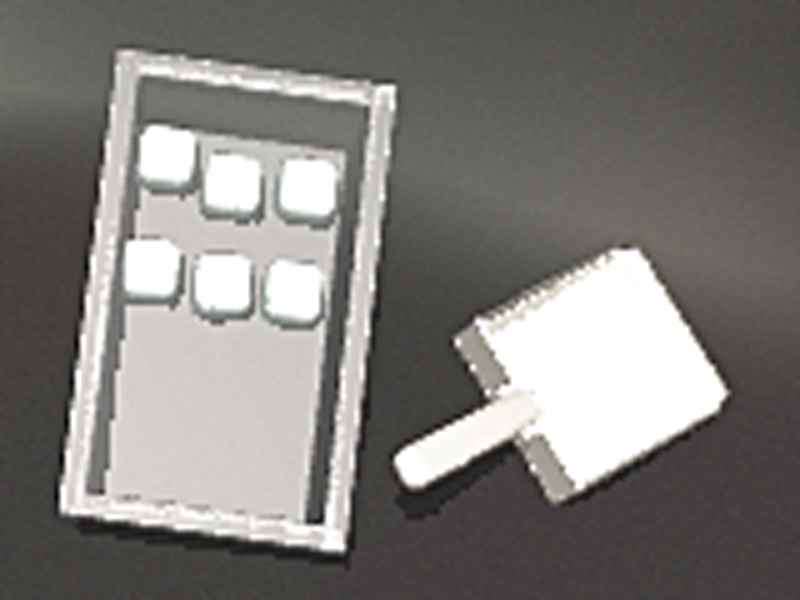

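The jar is confirmed: a white ribbed cap with top centre at crop (281,354) → top (190.2,198.5), with bottle caps at (155,171) and (145.5,216). The bowl rim is centred at (273,161). In the second crop, the pan rim corners are at (118,50), (395,88), (347,550), (62,515), and the scoop's handle end is near (402,472), its lip between (638,250) and (728,393).

```bash
python3 - <<'E'
from h import *
c=read_camera("top"); s=read_camera("scene")
A=lambda u,v,z:p2w(c,120+u/4,110+v/4,z).round(1)
B=lambda u,v,z:p2w(c,335+u/5,115+v/5,z).round(1)
print("jar",A(281,354,113),"b",A(140,243,126),A(102,425,126),"tt",A(212,369,30),"tub",A(612,203,60))
pr=[B(*p,66) for p in((118,50),(395,88),(347,550),(62,515))];print("pan",pr,np.mean(pr,0))
print("ice",[B(*p,36) for p in((166,155),(231,184),(307,185),(151,268),(222,283),(294,289))])
print("handle end",B(402,472,118),B(415,472,110),"neck",B(535,400,48))
print("back bot",B(455,340,0),B(555,503,0),"back top",B(485,322,48),B(580,490,48),"lip",B(638,250,0),B(728,393,0), B(638,250,20))
for z in(0,113):print("scene jar",p2w(s,424,184,113))
print("scene tub",p2w(s,364,236,60))
cv2.imwrite("pics/s2.png",np.hstack([crop(s,165,190,300,290,4)]))
E
```

```text
jar [501.3 262.2] b [563.5 346.4] [454.8 360.3] tt [503.9 326.8] tub [611.   74.2]
pan [array([ 707.7, -139.5]), array([ 691.3, -279.4]), array([ 456.2, -253.6]), array([ 470., -114.])] [ 581.3   -196.625]
ice [array([ 662. , -167.6]), array([ 647.5, -201.2]), array([ 647.9, -240.2]), array([ 602.2, -160.3]), array([ 595.2, -196.6]), array([ 593. , -233.4])]
handle end [ 487.7 -269.5] [ 489.  -277.4] neck [ 536.3 -352. ]
back bot [ 575.9 -324. ] [ 491.  -374.7] back top [ 575.6 -327.6] [ 491.2 -373.6] lip [ 626.7 -421.2] [ 551.2 -466.3] [ 621.8 -414.8]
scene jar [501.02053513 266.02190833]
scene jar [501.02053513 266.02190833]
scene tub [616.05853023  77.881773  ]
```

View pics/s2.png

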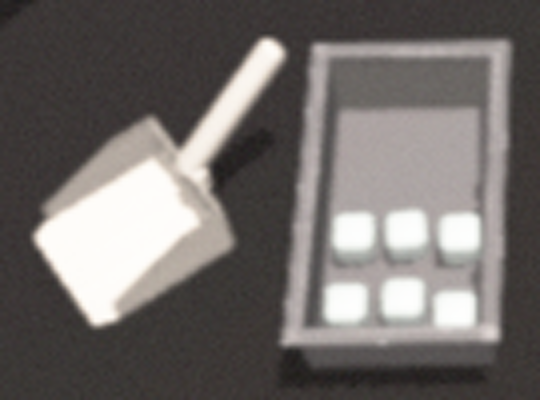

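Request:
play_rows(deltas=[[[0.19,0.26,0,0,0,50,0.0876],[0.19,0.26,0,0,0,50,0.0876],[0.19,0.26,0,0,0,50,0.0876],[0.19,0.26,0,0,0,50,0.0876],[0.19,0.26,0,0,0,50,0.0876],[0.19,0.26,0,0,0,50,0.0876],[0.19,0.26,0,0,0,50,0.0876],[0.19,0.26,0,0,0,50,0.0876]]], force=25)

```text
t: 0.92
eef_pos: [465.9, -354.1, 226.8]
tool_rot: [-1.901, 2.5, -0.001]
force: [0.5, 0.0, 0.1]
finger_gap: 87.9
grasp_force: 0.0
```

Request:
play_rows(deltas=[[[0.12,0.31,0,0,0,15.6,0.0876],[0.12,0.31,0,0,0,15.6,0.0876],[0.12,0.31,0,0,0,15.6,0.0876],[0.12,0.31,0,0,0,15.6,0.0876],[0.12,0.31,0,0,0,15.6,0.0876],[0.12,0.31,0,0,0,15.6,0.0876],[0.12,0.31,0,0,0,15.6,0.0876],[0.12,0.31,0,0,0,15.6,0.0876]]])

```text
t: 1.58
eef_pos: [584.8, -44.4, 226.8]
tool_rot: [-2.214, 2.229, -0.0]
force: [0.1, -0.1, -0.1]
finger_gap: 87.7
grasp_force: 0.0
```

Request:
play_rows(deltas=[[[-0.0835,0.31,0,0,0,0,0.0876],[-0.0835,0.31,0,0,0,0,0.0876],[-0.0835,0.31,0,0,0,0,0.0876],[-0.0835,0.31,0,0,0,0,0.0876],[-0.0835,0.31,0,0,0,0,0.0876],[-0.0835,0.31,0,0,0,0,0.0876],[-0.0835,0.31,0,0,0,0,0.0876],[-0.0835,0.31,0,0,0,0,0.0876]]])

```text
t: 2.25
eef_pos: [499.8, 266.3, 226.8]
tool_rot: [-2.215, 2.227, 0.0]
force: [0.5, -0.7, 0.2]
finger_gap: 87.8
grasp_force: 0.0
```

Request:
play_rows(deltas=[[[0,0,0,0,0,0,0.0876],[0,0,0,0,0,0,0.0876]]])

```text
t: 2.42
eef_pos: [500.3, 264.9, 226.3]
tool_rot: [2.217, -2.226, -0.0]
force: [-0.1, -0.1, -0.3]
finger_gap: 87.7
grasp_force: 0.0
```

Request:
play_rows(deltas=[[[0,0,-0.03,0,0,0,0.0876],[0,0,-0.06,0,0,0,0.0876],[0,0,-0.09,0,0,0,0.0876],[0,0,-0.115,0,0,0,0.0876],[0,0,-0.135,0,0,0,0.0876],[0,0,-0.15,0,0,0,0.0876],[0,0,-0.16,0,0,0,0.0876],[0,0,-0.164,0,0,0,0.0876]]])

```text
t: 3.08
eef_pos: [500.7, 261.9, 61.1]
tool_rot: [2.21, -2.229, -0.0]
force: [-0.2, -0.3, -0.5]
finger_gap: 87.5
grasp_force: 0.0
```

Request:
play_rows(deltas=[[[0,0,0,0,0,0,0.07],[0,0,0,0,0,0,0.064],[0,0,0,0,0,0,0.058],[0,0,0,0,0,0,0.054],[0,0,0,0,0,0,0.05],[0,0,0,0,0,0,0.046],[0,0,0,0,0,0,0.044],[0,0,0,0,0,0,0.044]]])

```text
t: 3.75
eef_pos: [501.3, 263.7, 63.1]
tool_rot: [-2.213, 2.228, -0.0]
force: [-0.7, -0.2, 4.3]
finger_gap: 53.5
grasp_force: 25.0
```

Request:
play_rows(deltas=[[[0,0,0.005,0,0,0,0.044],[0,0,0.015,0,0,0,0.044],[0,0,0.03,0,0,0,0.044],[0,0,0.045,0,0,0,0.044],[0,0,0.06,0,0,0,0.044],[0,0,0.075,0,0,0,0.044],[0,0,0.085,0,0,0,0.044],[0,0,0.09,0,0,0,0.044]]])

```text
t: 4.42
eef_pos: [501.5, 263.8, 154.6]
tool_rot: [-2.212, 2.227, -0.0]
force: [0.0, 0.0, -1.1]
finger_gap: 53.0
grasp_force: 25.0
```

Request:
play_rows(deltas=[[[0.008,-0.01,0,0,0,0,0.044],[0.025,-0.034,0,0,0,0,0.044],[0.044,-0.06,0,0,0,0,0.044],[0.064,-0.087,0,0,0,0,0.044],[0.084,-0.114,0,0,0,0,0.044],[0.1,-0.135,0,0,0,0,0.044],[0.109,-0.148,0,0,0,0,0.044],[0.112,-0.152,0,0,0,0,0.044]]])

```text
t: 5.08
eef_pos: [613.8, 108.3, 151.2]
tool_rot: [2.209, -2.231, -0.001]
force: [0.1, -0.4, -0.3]
finger_gap: 53.3
grasp_force: 25.0
```

Request:
play_rows(deltas=[[[0,0,0,0,0,0,0.044],[0,0,0,0,0,0,0.044]]])

```text
t: 5.25
eef_pos: [612.5, 111.0, 151.8]
tool_rot: [2.212, -2.229, -0.001]
force: [-0.2, 0.1, -1.8]
finger_gap: 53.7
grasp_force: 25.0
```

```bash
python3 - <<'E'
from h import *
c=read_camera("top"); s=read_camera("scene")
a=crop(c,120,90,360,260,2.5); b=crop(s,300,130,500,300,2.5)
cv2.imwrite("pics/m1.png",np.vstack([cv2.resize(a,(600,400))[:300],cv2.resize(b,(600,510))[:300]]))
cv2.imwrite("pics/m1.png",cv2.resize(np.hstack([cv2.resize(a,(425,301)),cv2.resize(b,(354,301))]),None,fx=1,fy=1))
E
```

```text
(no output)
```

View pics/m1.png

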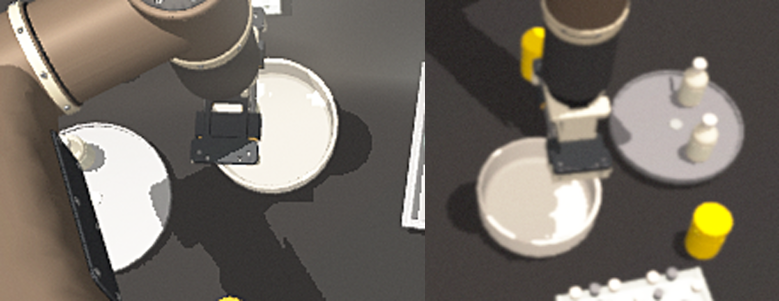

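The jar is held above the bowl's +y half, and both bottles stand on the platter (scene crop (690,80), (703,140)). Next I lower it.

Request:
play_rows(deltas=[[[0,0,-0.015,0,0,0,0.044],[0,0,-0.035,0,0,0,0.044],[0,0,-0.055,0,0,0,0.044],[0,0,-0.075,0,0,0,0.044],[0,0,-0.09,0,0,0,0.044],[0,0,-0.1,0,0,0,0.044],[0,0,-0.107,0,0,0,0.044],[0,0,-0.109,0,0,0,0.044]]])

```text
t: 6.02
eef_pos: [612.4, 111.8, 42.7]
tool_rot: [2.214, -2.228, -0.001]
force: [-0.3, -0.6, 0.2]
finger_gap: 53.4
grasp_force: 25.0
```

Request:
play_rows(deltas=[[[0,0,-0.001,0,0,0,0.044],[0,0,-0.002,0,0,0,0.044],[0,0,-0.002,0,0,0,0.044]]])

```text
t: 6.27
eef_pos: [613.4, 111.6, 42.3]
tool_rot: [-2.213, 2.228, -0.001]
force: [0.2, -0.1, -0.8]
finger_gap: 52.9
grasp_force: 25.0
```

Request:
play_rows(deltas=[[[0,0,-0.001,0,0,0,0.044],[0,0,-0.001,0,0,0,0.044]]])

```text
t: 6.43
eef_pos: [613.5, 111.5, 41.3]
tool_rot: [-2.213, 2.228, -0.001]
force: [-0.3, 0.0, 0.2]
finger_gap: 53.9
grasp_force: 25.0
```

Request:
play_rows(deltas=[[[0,0,-0.001,0,0,0,0.044],[0,0,-0.001,0,0,0,0.044]]])

```text
t: 6.6
eef_pos: [613.6, 111.5, 41.1]
tool_rot: [-2.213, 2.228, -0.001]
force: [-2.3, -0.2, 8.2]
finger_gap: 53.1
grasp_force: 25.0
```

Request:
play_rows(deltas=[[[0,0,0.0,0,0,0,0.058],[0,0,0.0,0,0,0,0.066],[0,0,0.0,0,0,0,0.072],[0,0,0,0,0,0,0.072],[0,0,0,0,0,0,0.072]]])

```text
t: 7.02
eef_pos: [612.9, 111.3, 39.4]
tool_rot: [2.213, -2.229, -0.0]
force: [0.3, 0.6, -0.9]
finger_gap: 71.3
grasp_force: 0.0
```

Request:
play_rows(deltas=[[[0,0,0.01,0,0,0,0.072],[0,0,0.03,0,0,0,0.072],[0,0,0.06,0,0,0,0.072],[0,0,0.095,0,0,0,0.072],[0,0,0.13,0,0,0,0.072],[0,0,0.16,0,0,0,0.072],[0,0,0.17,0,0,0,0.072],[0,0,0.17,0,0,0,0.072]]])

```text
t: 7.68
eef_pos: [614.7, 111.9, 214.2]
tool_rot: [-2.21, 2.224, -0.004]
force: [0.2, -0.5, 0.7]
finger_gap: 72.0
grasp_force: 0.0
```

Request:
play_rows(deltas=[[[-0.04,-0.2,0,0,0,-50,0.072],[-0.04,-0.2,0,0,0,-50,0.072],[-0.04,-0.2,0,0,0,-50,0.072],[-0.04,-0.2,0,0,0,-50,0.072],[-0.04,-0.2,0,0,0,-50,0.072],[-0.04,-0.2,0,0,0,-50,0.072],[-0.04,-0.2,0,0,0,-50,0.072],[-0.04,-0.2,0,0,0,-50,0.072]]])

```text
t: 8.35
eef_pos: [572.1, -89.6, 208.8]
tool_rot: [1.052, -2.959, -0.001]
force: [-0.3, -0.6, 0.6]
finger_gap: 72.1
grasp_force: 0.0
```

Request:
play_rows(deltas=[[[-0.04,-0.15,0,0,0,-50,0.072],[-0.04,-0.15,0,0,0,-50,0.072],[-0.04,-0.15,0,0,0,-50,0.072],[-0.04,-0.15,0,0,0,-50,0.072],[-0.04,-0.15,0,0,0,-50,0.072],[-0.04,-0.15,0,0,0,-50,0.072],[-0.04,-0.15,0,0,0,-50,0.072],[-0.04,-0.15,0,0,0,-50,0.072]]])

```text
t: 9.02
eef_pos: [532.7, -238.4, 208.9]
tool_rot: [-0.287, -3.127, -0.0]
force: [-0.5, 0.8, -0.4]
finger_gap: 71.6
grasp_force: 0.0
```

```bash
python3 - <<'E'
from h import *
o=sensors.get_obs();print(o["q"].round(2),o["eef_pos"],o["tool_rot"])
c=read_camera("top");cv2.imwrite("pics/m2.png",np.hstack([crop(c,120,110,320,250,2),crop(c,400,150,500,250,2.8)]))
E
```

```text
[-0.09  0.22 -0.22 -0.   -1.13 -1.67] [ 532.66928468 -238.44046543  208.85201467] [-2.87239968e-01 -3.12721252e+00 -3.98694858e-04]
```

View pics/m2.png

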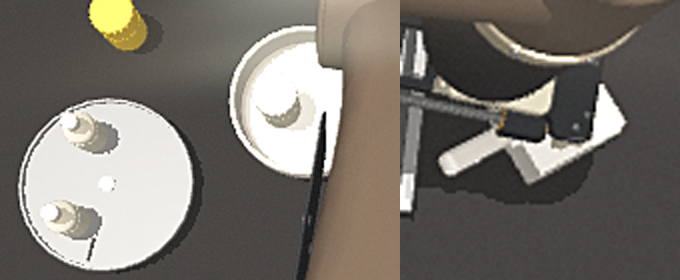

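The jar stands upright in the bowl (crop (277,105)), both bottles are upright, and the scoop has not moved. Next I go to the scoop grip.

Request:
play_rows(deltas=[[[-0.029,-0.061,0,0,0,-49,0.05],[-0.029,-0.061,0,0,0,-49,0.05],[-0.029,-0.061,0,0,0,-49,0.05],[-0.029,-0.061,0,0,0,-49,0.05],[-0.029,-0.061,0,0,0,-49,0.05],[-0.029,-0.061,0,0,0,-49,0.05],[-0.029,-0.061,0,0,0,-49,0.05],[-0.029,-0.061,0,0,0,-49,0.05]]])

```text
t: 9.73
eef_pos: [504.0, -299.2, 209.2]
tool_rot: [-1.553, -2.73, 0.0]
force: [0.4, 0.5, 0.5]
finger_gap: 50.3
grasp_force: 0.0
```

Request:
play_rows(deltas=[[[0,0,-0.03,0,0,0,0.05],[0,0,-0.06,0,0,0,0.05],[0,0,-0.09,0,0,0,0.05],[0,0,-0.11,0,0,0,0.05],[0,0,-0.125,0,0,0,0.05],[0,0,-0.134,0,0,0,0.05],[0,0,-0.137,0,0,0,0.05],[0,0,-0.137,0,0,0,0.05]]])

```text
t: 10.4
eef_pos: [503.9, -299.5, 72.2]
tool_rot: [-1.551, -2.731, 0.001]
force: [1.2, -0.3, 0.0]
finger_gap: 49.7
grasp_force: 0.0
```

```bash
python3 - <<'E'
from h import *
o=sensors.get_obs();print(o["q"].round(2),o["eef_pos"],o["tool_rot"],o["force"])
s=read_camera("scene");cv2.imwrite("pics/m3.png",crop(s,160,170,310,290,4))
E
```

```text
[-0.2   0.36 -0.38  0.   -0.83 -2.4 ] [ 503.91917931 -299.46794236   72.15463409] [-1.55064394e+00 -2.73113616e+00  6.36849512e-04] [ 1.15494993 -0.32683488  0.04751549]
```

View pics/m3.png

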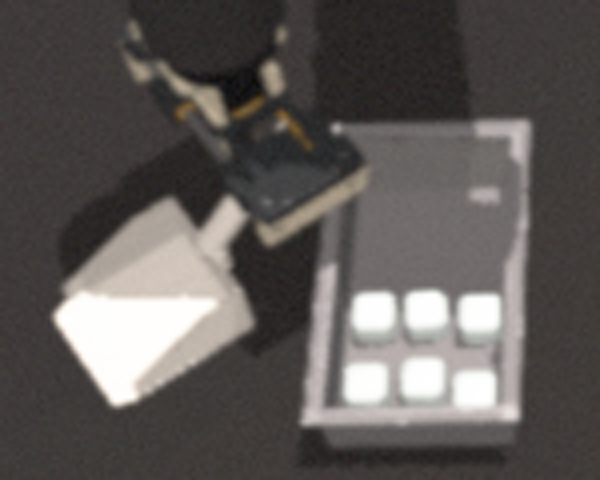

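The gripper straddles the handle and the scoop is undisturbed. Next I pinch and lift slightly.

Request:
play_rows(deltas=[[[0,0,0,0,0,0,0.04],[0,0,0,0,0,0,0.03],[0,0,0,0,0,0,0.024],[0,0,0,0,0,0,0.018],[0,0,0,0,0,0,0.01],[0,0,0,0,0,0,0.01],[0,0,0,0,0,0,0.01]]], force=60)

```text
t: 11.03
eef_pos: [504.1, -299.7, 72.9]
tool_rot: [1.556, 2.729, 0.0]
force: [-0.9, 0.6, 2.6]
finger_gap: 19.8
grasp_force: 59.9
```

Request:
play_rows(deltas=[[[0,0,0.005,0,0,0,0.01],[0,0,0.02,0,0,0,0.01],[0,0,0.045,0,0,0,0.01],[0,0,0.07,0,0,0,0.01],[0,0,0.095,0,0,0,0.01],[0,0,0.12,0,0,0,0.01],[0,0,0.13,0,0,0,0.01],[0,0,0.13,0,0,0,0.01]]])

```text
t: 11.7
eef_pos: [505.1, -300.1, 205.3]
tool_rot: [1.554, 2.725, 0.002]
force: [0.6, 0.8, -1.1]
finger_gap: 19.7
grasp_force: 59.9
```

```bash
python3 - <<'E'
from h import *
o=sensors.get_obs();print(o["q"].round(2),o["eef_pos"],o["tool_rot"],o["force"],o["wrist_torque"],o["finger_gap"])
c=read_camera("top");s=read_camera("scene");cv2.imwrite("pics/m4.png",np.hstack([crop(c,380,110,530,250,2.6),crop(s,140,170,290,310,2.6)]))
# predicted lip/back pixels for flat scoop, yaw from grip
u=np.array([.512,-.859]);v=np.array([.859,.512]);P=o["eef_pos"];
for n,x,y,z in(("lipL",55,44,0),("lipR",55,-44,0),("backtopL",-55,50,48),("backtopR",-55,-50,48)):
    xy=P[:2]+(x+112)*u+y*v; q=[*xy,P[2]+19-90+z]; print(n,(w2p(c,q)-[380,110])*2.6,(w2p(s,q)-[140,170])*2.6+[390,0])
E
```

```text
[-0.2   0.23 -0.22  0.   -1.12 -2.4 ] [ 505.13308798 -300.06569035  205.32418285] [1.55413208e+00 2.72512866e+00 1.57008348e-03] [ 0.64719264  0.77246363 -1.0935438 ] [-0.02098714  0.02424393 -0.0083114 ] 19.707711617095793
lipL [261.32840396 106.5453106 ] [479.66921712 201.39085029]
lipR [314.22238649 189.40620003] [438.33398596 141.95648754]
backtopL [169.81832771 146.69053033] [569.27947621 121.02838499]
backtopR [231.96110742 246.43030881] [519.2936605   56.20422409]
```

View pics/m4.png

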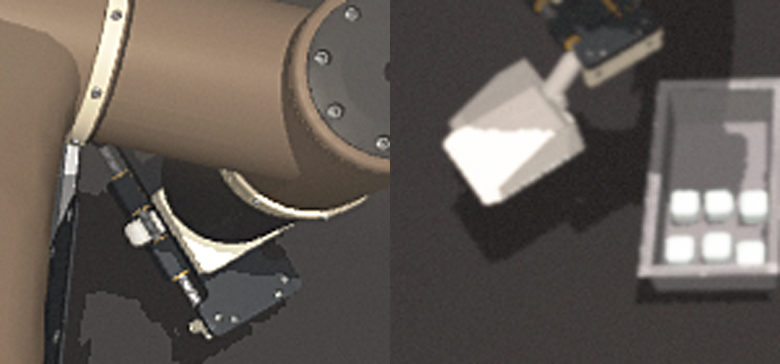

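```bash
python3 - <<'E'
from h import *
c=read_camera("top");s=read_camera("scene")
pr=[p2w(s,165+u/4,190+v/4,66) for u,v in((283,345),(497,345),(510,42),(312,42))];print("pan scene",np.round(pr,1).tolist(),np.mean(pr,0))
# refined: pan corners order same as top: far-left? compare
top=np.array([[707.7,-139.5],[691.3,-279.4],[456.2,-253.6],[470,-114]])
ctr=(top.mean(0)+np.mean(pr,0))/2;yaw=np.deg2rad(-6.2);ex=np.array([np.cos(yaw),np.sin(yaw)]);ey=np.array([-ex[1],ex[0]]);print(ctr)
for C,ice in((top.mean(0),[[662,-167.6],[647.5,-201.2],[647.9,-240.2],[602.2,-160.3],[595.2,-196.6],[593,-233.4]]),(np.mean(pr,0),[p2w(s,165+u/4,190+v/4,36) for u,v in((353,230),(406,229),(459,231),(346,300),(403,295),(456,305))])):
    print([(round(float((np.array(i)-C)@ex)),round(float((np.array(i)-C)@ey))) for i in ice])
E
cat >> h.py <<'E'
def tcp(lip,zl,hd,pitch):
    "TCP for lip xy (mm), lip z, heading deg, pitch deg (lip down +)"
    r=R.from_euler('z',hd,degrees=True)*R.from_euler('y',pitch,degrees=True)
    return np.array([*lip,zl])+r.apply([-167,0,72.6])
E
```

```text
pan scene [[696.0, -276.3], [714.2, -137.0], [475.5, -107.7], [456.5, -249.8]] [ 585.52818958 -192.71641494]
[ 583.41409479 -194.67070747]
[(77, 38), (66, 3), (71, -36), (17, 38), (14, 2), (16, -35)]
[(17, -36), (17, 1), (19, 38), (71, -37), (68, 2), (77, 38)]
```

```bash
python3 - <<'E'
from h import *
C=np.array([584,-194.7]);y=np.deg2rad(-6.4);ex=np.array([np.cos(y),np.sin(y)])
cur=np.array([503.97,-299.65,202.56])
def f(x,z,p): return tcp(C+x*ex,z,-6.4,p)
W=[(-8,130,0),(-8,110,35),(-8,7,35),(0,6,27),(5,6,18),(10,6,10),(16,6,5),(96,6,4)]
for w in W:
    P=f(*w);print(w,P.round(0),"d",((P-cur)/1000).round(3));cur=P
print(np.deg2rad(-6.4),ex)
E
```

```text
(-8, 130, 0) [ 410. -175.  203.] d [-0.094  0.124  0.   ]
(-8, 110, 35) [ 481. -183.  265.] d [ 0.071 -0.008  0.063]
(-8, 7, 35) [ 481. -183.  162.] d [ 0.     0.    -0.103]
(0, 6, 27) [ 469. -182.  147.] d [-0.013  0.001 -0.016]
(5, 6, 18) [ 453. -180.  127.] d [-0.015  0.002 -0.02 ]
(10, 6, 10) [ 443. -179.  106.] d [-0.01   0.001 -0.02 ]
(16, 6, 5) [ 441. -179.   93.] d [-0.002  0.    -0.014]
(96, 6, 4) [ 519. -187.   90.] d [ 0.078 -0.009 -0.003]
-0.1117010721276371 [ 0.99376792 -0.11146893]
```

Request:
play_rows(deltas=[[[-0.01,0.06,0.03,0,0,7,0.01],[-0.023,0.116,0.063,0,0,14,0.01],[-0.023,0.116,0.063,0,0,21,0.01],[-0.023,0.116,0.063,0,0,28,0.01],[-0.023,0.116,0.063,0,0,35,0.01],[-0.023,0.116,0.063,0,0,42,0.01],[-0.023,0.116,0.063,0,0,49,0.01],[-0.023,0.116,0.063,0,0,53,0.01]]])

```text
t: 12.57
eef_pos: [480.3, -183.3, 264.0]
tool_rot: [-0.164, -3.135, -0.0]
force: [-0.2, -0.5, -1.5]
finger_gap: 19.6
grasp_force: 59.9
```

Request:
play_rows(deltas=[[[0,0,0,0.6,5,0,0.01],[0,0,0,1.2,10.5,0,0.01],[0,0,0,1.8,16,0,0.01],[0,0,0,2.4,21.5,0,0.01],[0,0,0,3,27,0,0.01],[0,0,0,3.6,32,0,0.01],[0,0,0,3.9,34.8,0,0.01],[0,0,0,3.9,34.8,0,0.01]]])

```text
t: 13.23
eef_pos: [481.1, -183.3, 260.9]
tool_rot: [-0.141, -2.516, -0.045]
force: [-0.8, -0.1, -2.6]
finger_gap: 19.5
grasp_force: 59.9
```

```bash
python3 - <<'E'
from h import *
o=sensors.get_obs();print(o["q"].round(2),o["eef_pos"],o["force"])
r=R.from_rotvec(o["tool_rot"]);print(r.as_matrix().round(3))
s=read_camera("scene");C=np.array([584,-194.7]);print([w2p(s,q).round(1) for q in ([576+4.9,-193.8+43.7,110],[576-4.9,-193.8-43.7,110])])
cv2.imwrite("pics/m5.png",crop(s,170,150,330,290,4))
E
```

```text
[-0.02  0.47  0.12 -0.05 -1.84 -1.66] [ 481.07916477 -183.34757519  260.85253384] [-0.76245737 -0.08607701 -2.6335668 ]
[[-0.807  0.112 -0.579]
 [ 0.091  0.994  0.065]
 [ 0.583 -0.    -0.813]]
[array([279.1, 225. ]), array([246.5, 225.6])]
```

Request:
play_rows(deltas=[[[0,0,-0.02,0,0,0,0.01],[0,0,-0.045,0,0,0,0.01],[0,0,-0.065,0,0,0,0.01],[0,0,-0.08,0,0,0,0.01],[0,0,-0.09,0,0,0,0.01],[0,0,-0.096,0,0,0,0.01],[0,0,-0.098,0,0,0,0.01],[0,0,-0.098,0,0,0,0.01]]])

```text
t: 13.95
eef_pos: [481.1, -183.7, 167.9]
tool_rot: [-0.141, -2.528, -0.044]
force: [0.3, 0.1, -1.3]
finger_gap: 19.6
grasp_force: 59.9
```

Request:
play_rows(deltas=[[[0,0,-0.002,0,0,0,0.01],[0,0,-0.002,0,0,0,0.01]]])

```text
t: 14.12
eef_pos: [481.3, -183.7, 166.1]
tool_rot: [-0.141, -2.529, -0.044]
force: [0.3, 0.1, -1.6]
finger_gap: 19.8
grasp_force: 59.9
```

Request:
play_rows(deltas=[[[0,0,-0.002,0,0,0,0.01],[0,0,-0.002,0,0,0,0.01]]])

```text
t: 14.28
eef_pos: [481.1, -183.6, 163.6]
tool_rot: [-0.141, -2.528, -0.045]
force: [-0.6, -0.1, -1.8]
finger_gap: 19.5
grasp_force: 59.9
```

Request:
play_rows(deltas=[[[-0.007,0.001,-0.009,-0.4,-4,0,0.01],[-0.013,0.001,-0.017,-0.9,-8,0,0.01],[-0.021,0.002,-0.027,-1.4,-12.5,0,0.01],[-0.028,0.003,-0.037,-1.9,-17,0,0.01],[-0.033,0.0035,-0.047,-2.3,-21,0,0.01],[-0.038,0.004,-0.057,-2.8,-25,0,0.01],[-0.04,0.004,-0.07,-3.3,-29.8,0,0.01],[-0.04,0.004,-0.07,-3.3,-29.8,0,0.01]]])

```text
t: 14.95
eef_pos: [439.6, -179.5, 93.6]
tool_rot: [-0.171, -3.057, -0.009]
force: [0.1, -0.3, -0.9]
finger_gap: 19.7
grasp_force: 60.0
```

Request:
play_rows(deltas=[[[0.005,-0.001,0,0,0,0,0.01],[0.01,-0.001,0,0,0,0,0.01]]])

```text
t: 15.12
eef_pos: [451.7, -180.8, 94.5]
tool_rot: [-0.17, -3.047, -0.008]
force: [-1.0, -0.3, -1.4]
finger_gap: 19.6
grasp_force: 60.0
```

Request:
play_rows(deltas=[[[0,0,-0.002,0,0,0,0.01],[0,0,-0.002,0,0,0,0.01]]])

```text
t: 15.28
eef_pos: [452.0, -180.7, 91.0]
tool_rot: [-0.17, -3.047, -0.008]
force: [0.1, -1.2, -0.9]
finger_gap: 19.5
grasp_force: 60.0
```

Request:
play_rows(deltas=[[[0,0,-0.001,0,0,0,0.01],[0,0,-0.001,0,0,0,0.01]]])

```text
t: 15.45
eef_pos: [451.4, -180.7, 90.2]
tool_rot: [-0.17, -3.048, -0.008]
force: [1.2, 0.1, 0.6]
finger_gap: 19.3
grasp_force: 60.0
```

Request:
play_rows(deltas=[[[0,0,-0.001,0,0,0,0.01],[0,0,-0.001,0,0,0,0.01]]])

```text
t: 15.62
eef_pos: [451.1, -180.7, 89.6]
tool_rot: [-0.17, -3.049, -0.008]
force: [-2.2, 0.8, 3.3]
finger_gap: 19.3
grasp_force: 60.0
```

Request:
play_rows(deltas=[[[0.006,-0.001,0,0,0,0,0.01],[0.012,-0.001,0,0,0,0,0.01],[0.018,-0.002,0,0,0,0,0.01],[0.024,-0.003,0,0,0,0,0.01],[0.03,-0.003,0,0,0,0,0.01],[0.034,-0.004,0,0,0,0,0.01],[0.038,-0.004,0,0,0,0,0.01],[0.042,-0.005,0,0,0,0,0.01]]])

```text
t: 16.28
eef_pos: [493.3, -185.7, 89.5]
tool_rot: [-0.17, -3.049, -0.009]
force: [-4.5, 0.7, 5.1]
finger_gap: 19.9
grasp_force: 60.0
```

Request:
play_rows(deltas=[[[0.004,0,0,0,0,0,0.01],[0.008,-0.001,0,0,0,0,0.01],[0.012,-0.001,0,0,0,0,0.01],[0.016,-0.002,0,0,0,0,0.01]]])

```text
t: 16.62
eef_pos: [509.1, -187.6, 89.5]
tool_rot: [-0.17, -3.049, -0.009]
force: [-6.9, 2.3, 7.6]
finger_gap: 19.6
grasp_force: 60.0
```

```bash
python3 - <<'E'
from h import *
s=read_camera("scene");cv2.imwrite("pics/m6.png",crop(s,215,185,305,290,5.5))
g=s["img"][238:284,232:298].astype(int)
# ascii map: ice is bluish/bright, pan dark
for r in g[::2]: print(''.join(' .:-=+*#%@'[min(9,int(p.mean()/25.6))] for p in r))
E
```

```text
......:-=+++=:-==++***********************#********+=+*##*+-......
......:=**#*=:-==+*###############################*+==*##*+-......
.....:-+*##+---=++*###############################**++*##*+-......
.....:=+***+---=++*###########%%%%%%%%%@@@@@@%%%%#**++*##*+-......
.....:+*##*=---=+*#%%%@@@@@@@@@@@@@@@@@@@@@@@@@@@%**++*##*+-::::::
.....:+**#*=---+*#@@@@@@@@@@@@@@@@@@@@@@@@@@@@@@@%*+++*##*+-::::::
.....:=**#*=---=*%@@@@@@@@@@@@@@@@@@@@@@@@@@@@@@@%#+++***#*-::::::
.::::-+*#*+=---+*%@@@@@@@@@@@@@@@@@@@@@@@@@@@@@@@%*+++**##*-::::::
:::::=+*#*+---=+*%@@@@@@@@@@@@@@@@@@@@@@@@@@@@@@@%#*++****+-::::::
::::-=*##*=---=+*%@@@@@@@@@@@@@@@@@@@@@@@@@@@@@@@@#+++****=-::::::
::::-+*##*=--==+*%@@@@@@@@@%%@@@@@@@@@@%@@@@@@@@@@#*++****=-::::::
::::-+*##*=--=++*%@@@@@@@@@%%@@@@@@@@@%%@@@@@@@@@@#+=+****=-::::::
::::-+*##+=--=++#%@@@@@@@@@%%@@@@@@@@@%%@@@@@@@@@@#+++****=:::::::
:::-=**#*+--=+++*#@@@@@@@@%##%@@@@@@@%##%@@@@@@@%#*+=+***+-:::::::
:::-+*##*=--=+*%%@@@@@@%#***#%@@@@@@@@##*#%@@@@@@@%#+****+-:::::::
:::-+*##*=--=#@@@@@@@@@@%%@@@@@@@@@@@@@%%%@@@@@@@@@%***#*+-:::::::
:::-+*##*=--=#@@@@@@@@@@%@@@@@@@@@@@@@%@@@@@@@@@@@@%**##*+-:::::::
:::=*###*****##%%%%%%%%%##%%#%%%%%%%%%#%%%%%%%%%%%%##%%%%*-:::::::
:::=*####*####*#########**####***********************##%#*-:::::::
:::-========================++=========-=--=----=--------:::::::::
::::....::----------------------------------------------::::::::::
::.......::---------------------------------------------::::::::::
:::.........:..........:.............................:::::::::::::
```

```bash
python3 - <<'E'
from h import *
C=np.array([584,-194.7]);y=np.deg2rad(-6.4);ex=np.array([np.cos(y),np.sin(y)])
f=lambda x,z,p: tcp(C+x*ex,z,-6.4,p)
W=[(84,6,5),(84,8,2.5),(83,13,-1.5),(82,20,-5.5),(80,29,-10),(78,39,-14.5),(76,50,-19),(74,62,-23),(72,76,-27)]
b=f(*W[0])
for w in W[1:]: print(w,((f(*w)-b)/1000).round(4),((w[2]-5)*np.array([.1115,.9938])).round(1))
E
```

```text
(84, 8, 2.5) [-0.0036  0.0004 -0.0051] [-0.3 -2.5]
(83, 13, -1.5) [-0.0097  0.0011 -0.0117] [-0.7 -6.5]
(82, 20, -5.5) [-0.0151  0.0017 -0.0166] [ -1.2 -10.4]
(80, 29, -10) [-0.0209  0.0023 -0.0214] [ -1.7 -14.9]
(78, 39, -14.5) [-0.0257  0.0029 -0.0254] [ -2.2 -19.4]
(76, 50, -19) [-0.0293  0.0033 -0.0286] [ -2.7 -23.9]
(74, 62, -23) [-0.0319  0.0036 -0.0293] [ -3.1 -27.8]
(72, 76, -27) [-0.0335  0.0038 -0.028 ] [ -3.6 -31.8]
```

Request:
play_rows(deltas=[[[-0.008,0.001,-0.006,-0.6,-5,0,0.01],[-0.014,0.0015,-0.006,-1.1,-10,0,0.01],[-0.019,0.002,-0.004,-1.7,-15,0,0.01],[-0.023,0.0025,0,-2.2,-20,0,0.01],[-0.026,0.003,0.008,-2.8,-25,0,0.01],[-0.028,0.003,0.02,-3.2,-29,0,0.01],[-0.029,0.003,0.035,-3.5,-32,0,0.01],[-0.029,0.003,0.045,-3.5,-32,0,0.01]]])

```text
t: 17.33
eef_pos: [486.1, -184.0, 140.7]
tool_rot: [0.143, 2.65, -0.033]
force: [1.2, -1.5, 0.2]
finger_gap: 19.2
grasp_force: 60.0
```

Request:
play_rows(deltas=[[[0,0,0.01,0,0,0,0.01],[0,0,0.025,0,0,0,0.01],[0,0,0.04,0,0,0,0.01],[0,0,0.055,0,0,0,0.01],[0,0,0.07,0,0,0,0.01],[0,0,0.08,0,0,0,0.01],[0,0,0.085,0,0,0,0.01],[0,0,0.085,0,0,0,0.01]]])

```text
t: 18.0
eef_pos: [480.9, -184.5, 220.7]
tool_rot: [0.148, 2.662, -0.032]
force: [0.3, 0.3, -1.9]
finger_gap: 19.6
grasp_force: 60.0
```

```bash
python3 - <<'E'
from h import *
o=sensors.get_obs();print(o["q"].round(2),o["eef_pos"],o["force"],R.from_rotvec(o["tool_rot"]).as_matrix()[:,2])
s=read_camera("scene");cv2.imwrite("pics/m7.png",crop(s,200,140,340,290,4))
E
```

```text
[ 0.08 -0.18 -0.78  0.17 -0.51 -1.89] [ 480.87573418 -184.49467856  220.67509125] [ 0.28604799  0.32180032 -1.88784301] [ 0.45580854 -0.04844233 -0.88875864]
```

View pics/m7.png

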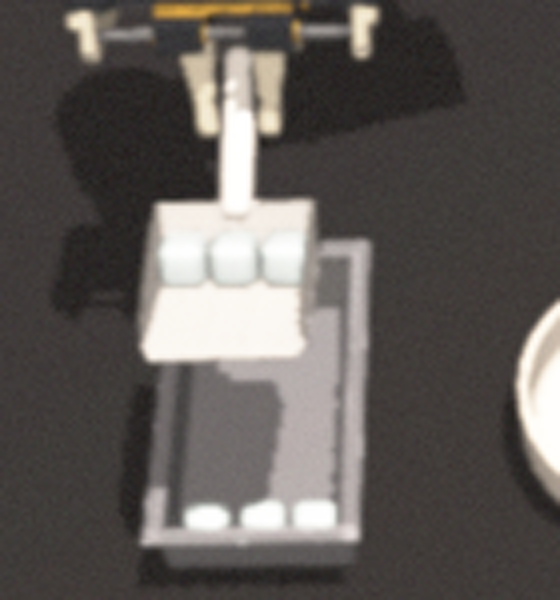

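Three cubes lie against the scoop's back wall (crop (183,258), (233,258), (284,258)), and the other three are in the pan (205,517), (263,515), (314,515). Next I carry the load to the bowl.

Request:
play_rows(deltas=[[[0.003,0.001,0,0,0,2,0.01],[0.008,0.002,0,0,0,6,0.01],[0.014,0.003,0,0,0,10,0.01],[0.02,0.005,0,0,0,14.5,0.01],[0.026,0.006,0,0,0,19,0.01],[0.032,0.008,0,0,0,23.5,0.01],[0.038,0.009,0,0,0,28,0.01],[0.044,0.011,0,0,0,32.5,0.01]]])

```text
t: 18.72
eef_pos: [524.0, -173.9, 218.1]
tool_rot: [-0.609, 2.608, 0.151]
force: [-0.4, 0.1, -3.0]
finger_gap: 19.6
grasp_force: 60.0
```

Request:
play_rows(deltas=[[[0.005,0.001,0,0,0,4.5,0.01],[0.011,0.003,0,0,0,9,0.01],[0.017,0.004,0,0,0,13.5,0.01],[0.023,0.006,0,0,0,18,0.01],[0.029,0.007,0,0,0,22.5,0.01],[0.035,0.009,0,0,0,27,0.01],[0.041,0.01,0,0,0,31,0.01],[0.047,0.012,0,0,0,35,0.01]]])

```text
t: 19.38
eef_pos: [571.0, -162.3, 217.5]
tool_rot: [-1.383, 2.338, 0.338]
force: [0.4, -0.0, -2.6]
finger_gap: 19.8
grasp_force: 60.0
```

Request:
play_rows(deltas=[[[0.006,0.001,0,0,0,4.5,0.01],[0.012,0.003,0,0,0,9,0.01],[0.018,0.004,0,0,0,13.5,0.01],[0.025,0.006,0,0,0,18,0.01],[0.031,0.007,0,0,0,22.5,0.01],[0.036,0.009,0,0,0,26,0.01],[0.041,0.01,0,0,0,28.5,0.01],[0.041,0.01,0,0,0,29,0.01]]])

```text
t: 20.05
eef_pos: [612.9, -151.6, 216.6]
tool_rot: [-1.962, 1.956, 0.479]
force: [0.4, 1.1, -2.4]
finger_gap: 19.4
grasp_force: 60.0
```

```bash
python3 - <<'E'
from h import *
o=sensors.get_obs();print(o["q"].round(2),o["eef_pos"],o["force"]);print(R.from_rotvec(o["tool_rot"]).as_matrix().round(3))
for p,z in((-27,231),(-27,130),(-10,100),(10,90),(30,82),(50,75),(60,75)): print(p,z,tcp([613,31],z,90,p).round(0))
E
```

```text
[-0.24  0.42  0.17 -0.46 -1.46  0.32] [ 612.92820875 -151.62685758  216.58378502] [ 0.44571516  1.05896833 -2.38842215]
[[ 0.002 -1.    -0.006]
 [-0.89  -0.004  0.456]
 [-0.456  0.005 -0.89 ]]
-27 231 [ 613. -151.  220.]
-27 130 [ 613. -151.  119.]
-10 100 [ 613. -146.  142.]
10 90 [ 613. -121.  190.]
30 82 [613. -77. 228.]
50 75 [613. -21. 250.]
60 75 [613.  10. 256.]
```

```bash
python3 - <<'E'
from h import *
b=np.array([613,-151.6,216.6]);p0=-27
for call in ([(-25,200),(-22,175),(-19,150),(-16,130),(-13,112),(-10,100),(-8,92),(-8,90)],[(-5,88),(-2,87),(0,86),(2,85),(4,84),(6,83),(8,82),(10,81)],[(11.5,80),(13,79),(14.5,78),(16,77),(17.5,76),(19,75),(20.5,75),(22,75)],[(23.5,75),(25,75),(27,75),(29,75),(31,75),(33,75),(35,75),(37,75)],[(40,75),(43,75),(46,75),(49,75),(52,75),(54,75),(54,75),(54,75)]):
    for p,z in call:
        P=tcp([613,15],z+3,90,p);d=(P-b)/1000;print([0,round(d[1],4),round(d[2],4),-(p-p0),0,0,0.01],end=",")
    print("\n");b=P;p0=p
E
```

```text
[0, np.float64(-0.0154), np.float64(-0.0184), -2, 0, 0, 0.01],[0, np.float64(-0.0154), np.float64(-0.0338), -5, 0, 0, 0.01],[0, np.float64(-0.0149), np.float64(-0.0493), -8, 0, 0, 0.01],[0, np.float64(-0.0139), np.float64(-0.0598), -11, 0, 0, 0.01],[0, np.float64(-0.0125), np.float64(-0.0684), -14, 0, 0, 0.01],[0, np.float64(-0.0105), np.float64(-0.0711), -17, 0, 0, 0.01],[0, np.float64(-0.0089), np.float64(-0.0729), -19, 0, 0, 0.01],[0, np.float64(-0.0089), np.float64(-0.0749), -19, 0, 0, 0.01],

[0, np.float64(0.0028), np.float64(0.0071), -3, 0, 0, 0.01],[0, np.float64(0.006), np.float64(0.0151), -6, 0, 0, 0.01],[0, np.float64(0.0085), np.float64(0.0199), -8, 0, 0, 0.01],[0, np.float64(0.0111), np.float64(0.0247), -10, 0, 0, 0.01],[0, np.float64(0.0139), np.float64(0.0294), -12, 0, 0, 0.01],[0, np.float64(0.017), np.float64(0.034), -14, 0, 0, 0.01],[0, np.float64(0.0202), np.float64(0.0385), -16, 0, 0, 0.01],[0, np.float64(0.0236), np.float64(0.0428), -18, 0, 0, 0.01],

[0, np.float64(0.0027), np.float64(0.0029), -1.5, 0, 0, 0.01],[0, np.float64(0.0055), np.float64(0.0058), -3, 0, 
[... 645 characters left out ...]
loat64(0.0184), -9, 0, 0, 0.01],[0, np.float64(0.0271), np.float64(0.022), -11, 0, 0, 0.01],[0, np.float64(0.0325), np.float64(0.0254), -13, 0, 0, 0.01],[0, np.float64(0.038), np.float64(0.0286), -15, 0, 0, 0.01],

[0, np.float64(0.0084), np.float64(0.0045), -3, 0, 0, 0.01],[0, np.float64(0.0171), np.float64(0.0085), -6, 0, 0, 0.01],[0, np.float64(0.0259), np.float64(0.0121), -9, 0, 0, 0.01],[0, np.float64(0.0349), np.float64(0.0152), -12, 0, 0, 0.01],[0, np.float64(0.0441), np.float64(0.0178), -15, 0, 0, 0.01],[0, np.float64(0.0503), np.float64(0.0193), -17, 0, 0, 0.01],[0, np.float64(0.0503), np.float64(0.0193), -17, 0, 0, 0.01],[0, np.float64(0.0503), np.float64(0.0193), -17, 0, 0, 0.01],
```

Request:
play_rows(deltas=[[[0,-0.003,-0.01,-2,0,0,0.01],[0,-0.007,-0.025,-5,0,0,0.01],[0,-0.01,-0.041,-8,0,0,0.01],[0,-0.011,-0.055,-11,0,0,0.01],[0,-0.011,-0.065,-14,0,0,0.01],[0,-0.01,-0.071,-17,0,0,0.01],[0,-0.009,-0.073,-19,0,0,0.01],[0,-0.009,-0.074,-19,0,0,0.01]]])

```text
t: 20.72
eef_pos: [611.0, -159.4, 144.0]
tool_rot: [-2.153, 2.148, 0.156]
force: [0.1, -0.8, -2.2]
finger_gap: 19.4
grasp_force: 60.0
```

Request:
play_rows(deltas=[[[0,0.003,0.007,-3,0,0,0.01],[0,0.006,0.015,-6,0,0,0.01],[0,0.0085,0.02,-8,0,0,0.01],[0,0.011,0.025,-10,0,0,0.01],[0,0.014,0.029,-12,0,0,0.01],[0,0.017,0.034,-14,0,0,0.01],[0,0.02,0.038,-16,0,0,0.01],[0,0.0235,0.043,-18,0,0,0.01]]])

```text
t: 21.38
eef_pos: [611.5, -137.5, 188.1]
tool_rot: [2.129, -2.13, 0.18]
force: [-0.4, 0.3, -2.9]
finger_gap: 19.2
grasp_force: 60.0
```

```bash
cat > see.py <<'E'
import sys
from h import *
s=read_camera(sys.argv[1]);x0,y0,x1,y1,st=map(int,sys.argv[2:7]);o=sensors.get_obs();print(o["t"],o["eef_pos"].round(1),o["force"].round(1),R.from_rotvec(o["tool_rot"]).as_matrix()[:,2].round(3))
for r in s["img"][y0:y1:2*st,x0:x1:st].astype(int): print(''.join(' .:-=+*#%@'[min(9,int(p.mean()/25.6))] for p in r))
E
python3 see.py scene 320 170 410 280 1
```

```text
21.4333 [ 612.  -136.6  188.9] [ 0.1  0.7 -2.5] [-0.003 -0.174 -0.985]
:::::::::::::::::::::::::::::....::-===============-::::::::::::::::::::::::::::::::::::::
:::::::::::::::::::::::::::::.....:-==============-:::::::::::::::::::::::::::::::::::::::
:::::::::::::::::::::::::::::::....::-===========-::::::::::::::::::::::::::::::::::::::::
:::::::::::::::::::::::::::::::::.....::------::::::::::::::::::::::::::::::::::::::::::::
::::::::::::::::::::::::::::::::::::::::::::::::::::::::::::::::::::::::::::::::::::::::::
.:::::::::::::::::::::::::::::::::::::::::::::::::::::::::::::::::::::::::::::::::::::::::
..::::::::::::::::::::::::::::::::::::::::::::::::::::::::::::::::::::::::::::::::::::::-=
....:::::::::::::::::::::::::::::::::::::::::::::::::::::::::::::::::::::::::::::::::::=++
..::.:::::::::::::::::::::::::::::::::::::::::::::::::::::::::::::::::::::::::::::::::=+**
......:::::::::::::::::::::::::::::::::::::::::::::::::::::::::::::::::::::::::::::::-+*##
....:..:::::::::::::::::::::::::::::::::::::::::::::::::::::::::::::::::::::::::::::-+***#
....:::.::::::::::::::::::::
[... 3275 characters left out ...]
#%@@@@@@@@@@@@@@@@@@@@@@@@@@@@@@@@@%###***+=:::::::::::::::::::
:::::::::::::......:-=+********##%%@@@@@@@@@@@@@@@@@@@@@%%%###*##**=-:::::::::::::::::::::
::::::::::::::::.....:-=+************######%%%%%#######*##*#****+=-:::::::::::::::::::::::
:::::::::::::::::.......::-=+********************#***********+=-::::::::::::::::::::::::::
::::::::::::::::::::........:--=++**********************++=-::::::::::::::::::::::::::::::
:::::::::::::::::::::::::.......:::--====+++*+++=====--:::::::::::::::::::::::::::::::::::
::::::::::::::::::::::::::::::............::..::::::::::::::::::::::::::::::::::::::::::::
::::::::::::::::::::::::::::::::::::::::::::::::::::::::::::::::::::::::::::::::::::::::::
```

Request:
play_rows(deltas=[[[0,0.002,0.003,-1.5,0,0,0.01],[0,0.004,0.006,-3,0,0,0.01],[0,0.007,0.009,-4.5,0,0,0.01],[0,0.01,0.011,-6,0,0,0.01],[0,0.013,0.014,-7.5,0,0,0.01],[0,0.016,0.0165,-9,0,0,0.01],[0,0.019,0.02,-10.5,0,0,0.01],[0,0.022,0.023,-12,0,0,0.01]]])

```text
t: 22.1
eef_pos: [611.5, -115.6, 211.0]
tool_rot: [2.011, -2.012, 0.384]
force: [-0.7, -0.7, -1.7]
finger_gap: 19.4
grasp_force: 60.0
```

Request:
play_rows(deltas=[[[0,0.0034,0.003,-1.5,0,0,0.01],[0,0.007,0.0065,-3,0,0,0.01],[0,0.012,0.0105,-5,0,0,0.01],[0,0.017,0.0145,-7,0,0,0.01],[0,0.022,0.018,-9,0,0,0.01],[0,0.027,0.022,-11,0,0,0.01],[0,0.0325,0.025,-13,0,0,0.01],[0,0.038,0.0285,-15,0,0,0.01]]])

```text
t: 22.77
eef_pos: [611.7, -77.5, 239.6]
tool_rot: [1.85, -1.851, 0.613]
force: [0.1, -0.2, -1.8]
finger_gap: 19.7
grasp_force: 60.0
```

Request:
play_rows(deltas=[[[0,0.0084,0.0045,-3,0,0,0.01],[0,0.017,0.0085,-6,0,0,0.01],[0,0.026,0.012,-9,0,0,0.01],[0,0.035,0.015,-12,0,0,0.01],[0,0.044,0.018,-15,0,0,0.01],[0,0.05,0.019,-17,0,0,0.01],[0,0.05,0.019,-17,0,0,0.01],[0,0.05,0.019,-17,0,0,0.01]]])

```text
t: 23.43
eef_pos: [611.9, -27.1, 257.9]
tool_rot: [1.656, -1.655, 0.836]
force: [0.5, -0.9, -1.5]
finger_gap: 19.6
grasp_force: 60.0
```

```bash
python3 see.py scene 320 200 405 280 1
```

```text
23.4833 [611.8 -27.5 258.4] [ 0.5 -0.7 -1.7] [-0.004 -0.807 -0.591]
@@@@%%%@@@@@@@@@%%##********+++=::::::::::::::::::-===-:::::::::::::::.............:-
@@@@@@@@@@%%###*********++===+++++==-::::::::::::::::::::::::::::::::..............:-
@@@@@%%##*********++===-::::-+*#%@@%*-::--:::::::::::::::::::::::::::...............:
@@@%##*******###**=-:::::-=*%@@@@@@%*-::::::::::::::::::::::::::::::::..............:
%%####***##*######*+-::=*#%@@@%%%@@%*=:::.:--::::::::::::::::::::::::................
######***##**######*=--=*%%%##*++*##**+=::..:::::::::::-*%#*=-::::::.................
############*#######+--=#%###************+=-:..::::::::-+%@@@@%*=:::.................
#####%%%%%#########***%@@@%####******#******+=::..::-----+##%@@@@#=:.................
####%%%%########*++*%@@%%%%%%#####*************+=:..:::::=+#####%%#*=:...............
%%###########*****###%%%%%%%%%%%#####*************+-::.::=+##########*+-.............
%%%#######%###*****##%%%%%%%%%%@@@@@@@%##***++*##%#**+++*########***###*=:...........
%%%%%%%%%%#%###****#%%%%%%@@@@@@@@@@@@@@@%##%@@@@@@@%%%%%%%%%%%###****###*-:.........

[... 1707 characters left out ...]
::::::::::::
.................:=+*****#####%%@@@@@@@@@@@@@@@@@@@@@@@@@@@@@@%%#####*=-:::::::::::::
.::::..............:-+****#######%@@@@@@@@@@@@@@@@@@@@@@@%%#######*+-::::::::::::::::
.:::::...............:-=+***#############%%%%%%%%%#############**+-::::::::::::::::::
.::::...................:-=+**###############################*=--::::::::::::::::::::
...........................::-==+**###################***+=--::::::::::::::::::::::::
.................................::--===+++***++++====-::::::::::::::::::::::::::::::
..........................:::::..........::::::::::::::::::::::::::::::::::::::::::::
:::.......:..::::::::::::::::::::::::::::::::::::::::::::::::::::::::::::::::::::::::
```

Request:
play_rows(deltas=[[[0,0,0.015,0,0,0,0.01],[0,0,0.035,0,0,0,0.01],[0,-0.005,0.055,6,0,0,0.01],[0,-0.015,0.065,12,0,0,0.01],[0,-0.03,0.07,18,0,0,0.01],[0,-0.045,0.07,24,0,0,0.01],[0,-0.06,0.07,30,0,0,0.01],[0,-0.075,0.07,36,0,0,0.01]]])

```text
t: 24.15
eef_pos: [611.7, -103.1, 332.4]
tool_rot: [2.059, -2.057, 0.319]
force: [-0.3, -1.3, -2.5]
finger_gap: 19.7
grasp_force: 60.0
```

Request:
play_rows(deltas=[[[0,-0.015,0,6,0,0,0.01],[0,-0.03,0,12,0,0,0.01],[0,-0.045,0,17.8,0,0,0.01],[0,-0.05,0,17.8,0,0,0.01]]])

```text
t: 24.48
eef_pos: [611.5, -157.1, 332.7]
tool_rot: [-2.213, 2.221, 0.003]
force: [0.4, 0.4, -0.8]
finger_gap: 19.6
grasp_force: 60.0
```

Request:
play_rows(deltas=[[[-0.005,-0.01,0,0,0,-6,0.01],[-0.01,-0.02,0,0,0,-12,0.01],[-0.015,-0.03,0,0,0,-18,0.01],[-0.02,-0.04,0,0,0,-25,0.01],[-0.025,-0.05,0,0,0,-32,0.01],[-0.03,-0.055,0,0,0,-39,0.01],[-0.036,-0.06,0,0,0,-46,0.01],[-0.036,-0.06,0,0,0,-52,0.01]]])

```text
t: 25.15
eef_pos: [574.3, -213.7, 331.1]
tool_rot: [1.014, -2.973, -0.002]
force: [-0.3, 0.4, -2.2]
finger_gap: 19.8
grasp_force: 60.0
```

Request:
play_rows(deltas=[[[-0.005,-0.01,0,0,0,-6,0.01],[-0.01,-0.02,0,0,0,-12,0.01],[-0.015,-0.03,0,0,0,-18,0.01],[-0.02,-0.04,0,0,0,-25,0.01],[-0.025,-0.05,0,0,0,-32,0.01],[-0.03,-0.055,0,0,0,-39,0.01],[-0.036,-0.06,0,0,0,-46,0.01],[-0.036,-0.06,0,0,0,-52,0.01]]])

```text
t: 25.82
eef_pos: [538.2, -273.5, 331.0]
tool_rot: [0.392, 3.116, 0.004]
force: [0.0, 1.0, -1.3]
finger_gap: 19.6
grasp_force: 60.0
```

```bash
python3 see.py top 228 115 318 205 1; python3 - <<'E'
from h import *
o=sensors.get_obs();print(o["q"].round(2),o["eef_pos"]);print(R.from_rotvec(o["tool_rot"]).as_matrix().round(3))
E
```

```text
25.8667 [ 538.6 -273.2  330.9] [ 0.7  0.  -1.9] [ 0.002  0.003 -1.   ]
==================================+++++++++++++++++++++++++++++++++++++++++++=++==========
========================================+++++=++++++++++++++++++++++++++++++++++++========
===============================================+==+++++++++++++++++++++++++++++++=========
-====================================================++++++++++++++++++++++++++++++=======
-==================================--+%%@@@@@@@@@@@@*+====++=++++++++++++++++++++++++=+===
====-========================--%@@@@@@@@%%#%#%%%%%%@@@@@@@@*===+++++++++++++++++++++++++==
-========================-%@@@@@%##******##**#####**##*#%%@@@@@*==++++++++++++++++++++=+==
======================-%@@@@##*****##########################%@@@@@+=+++++++++++++++++++=+
===================-%@@@@#*******###*****####@@@%%%%#*############@@@*=+++++++++++++++++=+
=================-%@@@#***********#%%%%%@@@@@@@@@@@@@@@@@@%########%@@@%==+++++++==+=+===+
===============-%@@@**********%%%%@@@@@@@@@@@@@@@@@@@@@@@@@@@@%#######@@@@================
=============-%@@@*********#
[... 2520 characters left out ...]
:::::::::::::::::::::::::-=#@@@@@@@@@@@@@@@@@@@@@@@@@@@@@@@@#*++*--:......::------========
:::::::::::::::::::::::::::::-+*##@@@@@@@@@@@@@@@@@@@@@#*+++*=:..:-....:::::-----=========
:::::::::::::::::::::::::::::::::.:==**++****#***++++***=:.......--...:::::------=========
:::::::::::::::::::::::::::::::::::::::::.:::::-::............:::-....:::::------=========
::::::::::::::::::::::::::::::::::::::::::::::::::::::::::::::::--...::::::------=========
::::::::::::::::::::::::::::::::::::::::::::::::::::::::::::::::-:.. :::::------==========
[-0.15  0.19  0.02 -0.   -1.4  -1.68] [ 538.60258549 -273.18635196  330.89702606]
[[-0.967  0.254  0.002]
 [ 0.254  0.967  0.003]
 [-0.001  0.003 -1.   ]]
```

Request:
play_rows(deltas=[[[-0.005,-0.004,0,0,0,-6,0.01],[-0.01,-0.008,0,0,0,-12,0.01],[-0.015,-0.012,0,0,0,-18,0.01],[-0.02,-0.016,0,0,0,-25,0.01],[-0.025,-0.02,0,0,0,-32,0.01],[-0.03,-0.024,0,0,0,-39,0.01],[-0.034,-0.027,0,0,0,-44.7,0.01],[-0.034,-0.027,0,0,0,-44.7,0.01]]])

```text
t: 26.53
eef_pos: [504.9, -299.8, 330.5]
tool_rot: [1.54, 2.735, 0.005]
force: [-0.4, -0.1, -1.6]
finger_gap: 19.8
grasp_force: 60.0
```

Request:
play_rows(deltas=[[[0,0,-0.03,0,0,0,0.01],[0,0,-0.065,0,0,0,0.01],[0,0,-0.1,0,0,0,0.01],[0,0,-0.135,0,0,0,0.01],[0,0,-0.165,0,0,0,0.01],[0,0,-0.19,0,0,0,0.01],[0,0,-0.205,0,0,0,0.01],[0,0,-0.21,0,0,0,0.01]]])

```text
t: 27.2
eef_pos: [504.5, -298.7, 116.8]
tool_rot: [-1.53, -2.741, -0.004]
force: [-0.6, -0.5, -1.4]
finger_gap: 19.4
grasp_force: 60.0
```

Request:
play_rows(deltas=[[[0,0,0,0,0,0,0.01],[0,0,0,0,0,0,0.01]]])

```text
t: 27.37
eef_pos: [506.7, -299.4, 120.3]
tool_rot: [1.533, 2.74, 0.005]
force: [-0.3, -0.6, -0.9]
finger_gap: 19.5
grasp_force: 60.0
```

```bash
python3 - <<'E'
from h import *
c=read_camera("top");s=read_camera("scene");g=cv2.cvtColor(s["img"],cv2.COLOR_BGR2GRAY)
def show(im,x0,y0,x1,y1,lo,hi,sx=1):
    for r in im[y0:y1:2,x0:x1:sx].astype(int): print(''.join(' .:-=+*#%@'[int(np.clip((p-lo)/(hi-lo)*10,0,9))] for p in r))
show(g,322,200,408,280,130,256)
b=s["img"].astype(int)
print("bowl pixels B-R");d=b[:,:,0]-b[:,:,2]
show(d,322,200,408,280,-20,30)
E
```

```text
:--
                                                                                   .--
                                                                                    :-
                                                                                    .-
                               .=*#%@@@@@@@@@@%%#*=.                                 .
                         .=%@@@@@%%%###******####%@@@@%#=.                            
                      =%@@@%#**+++++++++============++*%@@@%+.                        
                   +%@@%#*++++++++++++++===========-=---=+*%%@%*.                     
                -%@@@#*++++++++++++++++============-==-------+#@@%=                   
              -%@@%*+++++++++++++*****####**+++====--=----------+%@%+                 
             #@@%*+++++++++*#%%@@@@@@@@@@@@@@@@%##**##%%%##*+-----+#@%=               
           -%@%#+++++++*#%@@@@@@@@@@@@@@@@@@@@@@@@@@@@@@@@@@@@%+-::-*%@%.             
          =@@%++++++*%@@@@@@@@@@@@@@@@@@@@@@@@@@@@@@@@@@@@@@@@@@%+-::=#@%=            
         -%@%+=+++#%@@@@@@@@@@@@@@@@@@@@@@@@@@@@@@@@
[... 5092 characters left out ...]
::::
:::::::::----:--            .:---------------------: .::--:          .-:::-:-:::.:::::
:::::::::::-:----:.               .::--------------:.             ..:::::-:::::::::-::
::::::::-:::--::-:::.                                           .:::::::::::::::::::.:
--:-::::---::::::::-:.:.                                     .::::::::::::::::::::::::
::::::::-:::::::::--:----::.                              ..::::::-::-:::::-::::::::::
::-::::::::::::::-:-::-::------...                 ..:.::::--::::-.::::::-::::::.:::::
:::.:::::::::::::::.--:::-::---:::--::::::::::::-:::::::::::::::::::::::::::::::::::::
::.:-::::::::-:::::::::::::::::-:::::::::::-::::::-::::::--:::-::::::::::::-.::::-::::
```

Three bluish cubes show in the bowl, at scene pixels (360,228), (360,244), (379,255), and the jar is upright beside them. Next I lay the scoop down.

Request:
play_rows(deltas=[[[0,0,-0.01,0,0,0,0.01],[0,0,-0.02,0,0,0,0.01],[0,0,-0.03,0,0,0,0.01],[0,0,-0.036,0,0,0,0.01],[0,0,-0.04,0,0,0,0.01],[0,0,-0.042,0,0,0,0.01],[0,0,-0.042,0,0,0,0.01]]])

```text
t: 28.05
eef_pos: [505.7, -299.1, 76.4]
tool_rot: [-1.538, -2.739, -0.004]
force: [-0.0, -0.1, -1.7]
finger_gap: 19.3
grasp_force: 60.0
```

Request:
play_rows(deltas=[[[0,0,-0.002,0,0,0,0.01],[0,0,-0.002,0,0,0,0.01]]])

```text
t: 28.22
eef_pos: [506.1, -299.2, 75.0]
tool_rot: [1.537, 2.739, 0.005]
force: [0.3, -0.4, -0.9]
finger_gap: 19.3
grasp_force: 60.0
```

Request:
play_rows(deltas=[[[0,0,-0.001,0,0,0,0.01],[0,0,-0.001,0,0,0,0.01]]])

```text
t: 28.38
eef_pos: [506.1, -299.2, 74.2]
tool_rot: [1.537, 2.738, 0.005]
force: [0.7, -0.4, -1.2]
finger_gap: 19.5
grasp_force: 60.0
```

Request:
play_rows(deltas=[[[0,0,-0.001,0,0,0,0.01],[0,0,-0.001,0,0,0,0.01]]])

```text
t: 28.55
eef_pos: [506.2, -299.2, 73.3]
tool_rot: [1.537, 2.738, 0.005]
force: [0.2, 1.0, 0.5]
finger_gap: 19.4
grasp_force: 60.0
```

Contact is beginning, so I go one more millimetre, open gently and back off upward.

Request:
play_rows(deltas=[[[0,0,-0.001,0,0,0,0.01],[0,0,-0.001,0,0,0,0.01]]])

```text
t: 28.72
eef_pos: [506.4, -299.2, 72.9]
tool_rot: [1.537, 2.738, 0.005]
force: [-1.2, 3.0, 6.0]
finger_gap: 19.8
grasp_force: 60.0
```

Request:
play_rows(deltas=[[[0,0,0,0,0,0,0.024],[0,0,0,0,0,0,0.03],[0,0,0,0,0,0,0.04],[0,0,0,0,0,0,0.05],[0,0,0,0,0,0,0.05],[0,0,0,0,0,0,0.05]]])

```text
t: 29.22
eef_pos: [506.0, -299.2, 72.0]
tool_rot: [1.538, 2.739, 0.005]
force: [-0.3, -0.6, -0.3]
finger_gap: 48.3
grasp_force: 0.0
```

Request:
play_rows(deltas=[[[0,0,0.01,0,0,0,0.05],[0,0,0.03,0,0,0,0.05],[0,0,0.06,0,0,0,0.05],[0,0,0.09,0,0,0,0.05],[0,0,0.12,0,0,0,0.05],[0,0,0.15,0,0,0,0.05],[0,0,0.17,0,0,0,0.05],[0,0,0.17,0,0,0,0.05]]])

```text
t: 29.88
eef_pos: [508.0, -300.3, 248.4]
tool_rot: [1.532, 2.732, 0.006]
force: [1.5, -1.3, 0.8]
finger_gap: 49.9
grasp_force: 0.0
```

```bash
python3 - <<'E'
from h import *
o=sensors.get_obs();print(o["eef_pos"],o["force"],o["finger_gap"])
s=read_camera("scene");g=cv2.cvtColor(s["img"],cv2.COLOR_BGR2GRAY)
d=s["img"][:,:,0].astype(int)-s["img"][:,:,2]
for r in g[185:285:2,165:305].astype(int): print(''.join(' .:-=+*#%@'[int(np.clip((p-20)/23.6,0,9))] for p in r))
print("bottles");
for r in g[155:230:2,400:485].astype(int): print(''.join(' .:-=+*#%@'[int(np.clip((p-20)/23.6,0,9))] for p in r))
E
```

```text
[ 507.99060669 -300.27714015  248.39232306] [ 1.53520083 -1.30663136  0.76271415] 49.86953967194272
...........................................::--:.:-=+++*****++=-::..              .        .     .       ...................................
............................................:-+++++==+***++=-::...... ...    .        .      . .      ......................................
.............................................:=+**+++++=-::..........       .   .         .             ....................................
.............................................:-++++==-::............ .  .          .       .         . ....................:................
..............................................::--::..................              . .         .   . ...........................:.........:
...................................................................            .   .          .       . ....................................
.................................................................... .   ...               .   ..    .  .............................:.....:
.............
[... 8625 characters left out ...]
#**++-:.....
.....  ..:-+**###*############*##########*+=====++*******############*####**+-:......
......   .:-=+**########*##*####*#########*==-==++*******#######*#######***+-:.......
........ ...:-=+**##*#######*########*####**+====++*****###############**+=-::.......
......... . ..::-=***#######################***++===++****######*####***+-:......:..:
.:.........    .::-=+**#######*############*#####*****##*###########**+-::...........
......:......   ...:--=+***#####################################***+=-:::............
...............  .....::--=+***#*############################***+=-:::..........:....
.:................ .   ..::----==+*******########*#*#*****++==--:...........:...:.:..
```

The numeric image check shows the empty scoop flat on the bench, three cubes in the pan, and both bottles upright. I'm handing in now.

```bash
python3 -c "
from rig import bot
print(bot.job_done())"
```

```text
the job is handed in; nothing more can be done
None
```

I handed the job in at about 30 s of the 72 s allowed: the jar stands upright in the bowl with three cubes beside it, the other three cubes are in the pan, the empty scoop lies flat on the bench and both bottles stand on the turntable. The final state was checked only by image code because my picture views were used up, and the hand-in returned no verdict.

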